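# Knock the badges loose in a mould on the ejector station

### The arm

A 6-joint arm with a two-finger parallel gripper is mounted at the origin on the work surface. World frame = base frame: x ahead of the robot, y to its left, z up, the work surface at z = 0. Lengths are in mm, angles in rad, forces in N, time in s.
With the tool pointing down it reaches from about 350 to 875 mm from the base axis. Payload 4.2 kg.
Tool frame: the origin (TCP) lies midway between the tips of the shut fingers; the grasp point (between the pads) lies 19 mm behind it; x points along the fingers, y is the direction in which the jaws open and shut, and the axes are right-handed (so a half turn about x gives the same grasp; the last joint's range is limited). The gripper opens to 85 mm and grips with 20 to 120 N. Pads are 22 mm wide; open, the fingers measure 114 mm over their backs; the gripper's body (76 mm by 85 mm) begins 54 mm behind the grasp point. The pads swing forward as they close: fully open they stand 13 mm farther back than shut.
Start: joints at [1.415, 0.385, 0.008, 0, -1.194, -0.259], TCP at [251.846, 571.99, 231.312] pointing down, gripper open.
Joint ranges: [-3.14, 3.14], [-1.21, 2.06], [-1.07, 1.41], [-3.16, 2.05], [-2.99, -0.16], [-3.1, 3.1]. Speed limits (rad/s): [2.79, 2.79, 3.14, 3.14, 3.14, 3.14].

### API

Orientations are given as a unit quaternion [x, y, z, w].
In Python, from bench import readout, imaging, arm gives the robot as it stands.
- The arm moves only by the tool arm_command, never from a script. Its argument "increments" is a list of rows, each a list of 3 entries, a list of its own where there are three numbers: the turn, a rotation vector about the world's x, y, z in degrees, then the shift along the world's x, y, z in mm, then the closure, from 0 (fully open) to 1 (shut). In form: [[[ax, ay, az], [tx, ty, tz], fingers], ...]. A call has exactly 5 rows; each row is the pose to reach, as a shift and turn from the pose measured when the call began; what a row does not reach only later rows make up. A row lasts 1/10 s, in which the tool goes at most 50 mm and 8.59 degrees, less where a joint would pass 70% of its speed; a pose out of reach is approached as far as the arm can. A call with a gripper value outside its range is refused whole. The fingers move at their own pace and stop on an object; the grip force is fixed at half the most. Time passes only in rows, so rows that repeat a pose let the fingers close, or fill a call up. It gives the time, the measured TCP pose, the force and the opening at its end, in the units of the state.
- readout.read_state(): the state, without advancing time (a new reading comes with each control period).
- imaging.get_image(name): name is "scene" or "top" or "wrist"; returns (picture, depth): 384x512x3 uint8, blue, green, red; 384x512 float32, mm along the optical axis (not along the pixel's ray), 0 where there is no reading.
- imaging.camera_info(name): a dict with "vfov" (degrees; the focal length in pixels is half the picture's height over the tangent of half this angle, whatever the lens; pixels are square), "cx", "cy" (the principal point, pixels), "eye" and "rotation" of the camera in the world; the wrist camera has in their place "T_tool_cam" (4x4, takes a point from camera to tool coordinates, whose origin is the TCP and whose axes are the tool frame's). Camera axes: x right, y down, z forward; pixel columns grow to the right and rows downward; lengths in mm; the calibration is good to about 2 mm. A picture is of the moment at which its call begins: read the wrist's pose just before it. camera_info takes no time and is no camera call.
- arm.job_done(): hands the job in, once; it reports no verdict.
The state is a dict: "clock": time; "joints": joint angles; "joint_vel": joint speeds; "joint_efforts": joint torques, N m; "position": TCP position; "ee_rot": TCP orientation; "contact_force": force on the tool from outside, world axes, zero at the start; "wrist_torque": the same for the moment, N m; "gripper_width": finger opening in mm.
Only numpy, scipy, OpenCV 4.12 (cv2) and the standard library are available. Lean on these libraries where they do the work, as an engineer would, in place of code of your own. Each camera call takes 0.05 s, during which the arm holds its last target. There are 200 camera calls.

### The job

Lay the aluminium mould with the red badges, long side across, on the ejector station's sloping bed, resting on the yellow ledge between the side cheeks; lower it there in the gripper rather than dropping it, and let go. Push the yellow treadle all the way down to its stop to charge the ejector, let it come up, then push the red plunger all the way down to its stop to fire it. Finally set the mould down flat in the steel tray, again without dropping it, and leave the empty mould, the brush and the screwdriver where they lie.

Things in the scene. Friction and masses are not known exactly. Their poses are not given: they have to be found in the camera images.
- mould: the mould to work on: aluminium plate 56 (x) x 130 (y) x 24 (z) mm, 0.42 kg, four red-and-yellow badges in its top, four small black corner pins. Origin at the centre of its underside, z up, y along its length; either way round is fine. Starts on the blue mat; grasp it across its 56 mm width at mid-length.
- empty_mould: a second mould of the same size lying beside it on the blue mat, with four dark empty cavities and no badges: leave it alone. Origin at the centre of its underside.
- bed: sloping steel bed of the blue station, rising 25 deg away from the robot. Origin on its surface (about 100 mm above the bench) where the seated mould's underside centre belongs; z square out of the bed, x up the slope, y along the ledge. A seated mould's y lies along this y. Surface x -40 to 45, y -85 to 85 mm. Side cheeks 12 mm high, inner faces at y = +-74 mm.
- ledge (a point): middle of the yellow ledge, on the bed surface; axes as the bed. Two stubs 16 mm high whose upper faces stand at bed x = -28.5 mm, at y = 35 to 65 mm either side; the 70 mm gap between them leaves room for a finger.
- mat: fixed blue mat, 250 (x) x 190 (y) x 4 mm, carrying the two moulds; on the robot's left or right. Origin at the centre of its underside.
- plunger_head (a point): centre of the top of the red plunger head (46 mm diameter, 14 mm thick) at the station's +y side; axes as the bed, so the stem is square to the bed, leaning 25 deg towards the robot; it is pushed along -z of this frame. Moves with the plunger. At rest at (0, 125, 62) mm in the bed's frame.
- plunger (a joint): plunger travel in m: 0 up, 0.018 at its stop; spring 3.5 N at the start, 10 N at the stop; springs back
- treadle_pad (a point): centre of the top of the yellow pad (60 x 50 mm) at the front end of the treadle, at the station's -y side. At rest: x points away from the robot, y along the hinge, z up; the pad rises 0.22 rad towards the robot; the hinge line is 117 mm behind this point (+x) and 35 mm below. At the stop it is 36 mm lower and slopes 0.08 rad the other way. Moves with the treadle.
- treadle (a joint): treadle angle in rad: 0 up, 0.30 at its stop; takes about 3 N at the pad to start and 9 N at the stop; springs back
- tray: fixed steel tray for finished moulds, 250 (x) x 190 (y) x 25 mm high, walls and floor 4 mm; origin at the centre of its underside, floor 4 mm above. On the other side from the mat. A brush lies in its far part (+x); the near part and the middle are free.
- brush: hand brush about 150 mm long lying in the tray along its y at about x = +90 mm: leave it alone
- screwdriver: screwdriver 180 mm long lying between the robot and the station: leave alone; origin at its middle
Not all that is in view belongs to the job. Leave any green or orange look-alike of the mould alone.

How it is judged (in metres and radians):
On the way, in this order (a step that is already met when the one before it is completed fails the run):
1. the badge mould is lowered onto the sloping bed, still in the fingers (underside within 9 mm of the bed, within 14 mm sideways) (x of mould in the frame of bed between -0.008 and 0.016 m and y of mould in the frame of bed between -0.014 and 0.014 m and z of mould in the frame of bed below 0.009 m and angle between the z axis of mould and the z axis of bed, either way round below 0.12 rad and contact force between the fingers and mould above 0.5 N), for 0.04 s.
2. with the mould lying flat on the bed against or within 14 mm of the ledge, and let go, the treadle is pushed to its stop (over 0.27 rad) (x of mould in the frame of bed between -0.006 and 0.014 m and y of mould in the frame of bed between -0.012 and 0.012 m and z of mould in the frame of bed between -0.004 and 0.004 m and angle between the z axis of mould and the z axis of bed, either way round below 0.1 rad and angle between the y axis of mould and the y axis of bed, either way round below 0.2 rad and contact force between the fingers and mould below 0.1 N and value of joint treadle above 0.27 rad), for 0.1 s.
3. with the mould still seated and the treadle up again, the plunger is pushed to its stop (over 16 mm) (x of mould in the frame of bed between -0.006 and 0.014 m and y of mould in the frame of bed between -0.012 and 0.012 m and z of mould in the frame of bed between -0.004 and 0.004 m and angle between the z axis of mould and the z axis of bed, either way round below 0.1 rad and angle between the y axis of mould and the y axis of bed, either way round below 0.2 rad and contact force between the fingers and mould below 0.1 N and value of joint treadle below 0.1 rad and value of joint plunger above 0.016 m), for 0.1 s.
4. the mould is lowered into the tray, still in the fingers (underside within 12 mm of the tray's floor) (x of mould in the frame of tray between -0.09 and 0.09 m and y of mould in the frame of tray between -0.06 and 0.06 m and z of mould in the frame of tray below 0.016 m and contact force between the fingers and mould above 0.5 N), for 0.04 s.
At the end, for the whole second after the job is handed in: The badge mould rests flat (0.08 rad) on the steel tray's floor (within 4 mm), centre within 90 mm (x) and 60 mm (y) of the tray's centre; plunger (under 3 mm) and treadle (under 0.04 rad) are up; empty mould, brush and screwdriver are within 25 mm of their starts (x of mould in the frame of tray between -0.09 and 0.09 m and y of mould in the frame of tray between -0.06 and 0.06 m and z of mould in the frame of tray below 0.008 m and angle between mould's own z axis and vertical below 0.08 rad and linear speed of mould below 0.02 m/s and value of joint plunger below 0.003 m and value of joint treadle below 0.04 rad and distance of each of empty_mould, brush, screwdriver from where it was at the start of the episode below 0.025 m); the robot touches nothing.
It fails at once if the empty mould, the brush or the screwdriver is pushed more than 25 mm from its place (distance of any of empty_mould, brush, screwdriver from where it was at the start of the episode above 0.025 m).
It also fails if it takes over 72 s, if anything falls off the work surface, if the arm or the gripper's body presses on something with over 40 N, if the wrist force passes 120 N, or if a joint passes its speed limit or range.

## Working session

There is one attempt and no reset: what is moved stays moved. The work goes in short steps, Python scripts to look and compute and a tool call to move; the robot and the scene stay as the last step left them, time stands still between calls to the robot, and variables do not carry over. Pictures are saved under pics/ and viewed, about 8 in all and at most 12, crops included, and the job is handed in when it is done.

Besides the shell and the picture viewer there is one more tool, called as a command line: name --argument value ..., lists and objects as JSON in quotes. arm_command: Moves the arm, as the interface text tells. Its arguments: {"type":"object","properties":{"increments":{"type":"array","items":{"type":"array"}}},"required":["increments"]}

```bash
ls; mkdir -p pics
cat > h.py <<'E'
import numpy as np, cv2
from scipy.spatial.transform import Rotation as R
from bench import readout, imaging, arm
def look(n):
    s=readout.read_state(); im,d=imaging.get_image(n); c=imaging.camera_info(n)
    h,w=d.shape; f=h/2/np.tan(np.radians(c['vfov'])/2)
    u,v=np.meshgrid(np.arange(w),np.arange(h))
    P=np.stack([(u-c['cx'])/f*d,(v-c['cy'])/f*d,d],-1)
    if n=='wrist':
        T=np.array(c['T_tool_cam']); P=P@T[:3,:3].T+T[:3,3]
        P=P@R.from_quat(s['ee_rot']).as_matrix().T+np.array(s['position'])
    else:
        P=P@np.array(c['rotation']).T+np.array(c['eye'])
    P[d==0]=np.nan
    return im,d,P
E
python3 - <<'E'
from h import *
print(readout.read_state())
for n in('top','scene'):
    im,d,P=look(n); np.save(n+'P.npy',P); np.save(n+'I.npy',im); cv2.imwrite(f'pics/{n}0.png',im)
    print(imaging.camera_info(n))
E
```

```text
pics
{'clock': 0.0, 'joints': array([ 1.41455050e+00,  3.85565813e-01,  6.60296883e-03, -4.83807626e-04,
       -1.19404064e+00, -2.58576270e-01]), 'joint_vel': array([ 0.00210669, -0.00147489,  0.00109731,  0.00037214,  0.00089543,
        0.00071797]), 'joint_efforts': array([-3.31401461e-04, -3.92283869e+01,  1.88395947e+01,  4.18615535e+00,
       -4.69821956e-03, -3.43527660e-06]), 'position': array([251.65350186, 571.43767975, 230.20933507]), 'ee_rot': array([-0.69181929,  0.14646159,  0.69205703,  0.14488667]), 'contact_force': array([ 0.05725449,  0.34071937, -0.21169261]), 'wrist_torque': array([-0.02159723, -0.01596536,  0.01392819]), 'gripper_width': 85.35867986338579}Traceback (most recent call last):
  File "<stdin>", line 4, in <module>
  File "h.py", line 13, in look
    P=P@np.array(c['rotation']).T+np.array(c['eye'])
      ~^~~~~~~~~~~~~~~~~~~~~~~~~~
ValueError: matmul: Input operand 1 has a mismatch in its core dimension 0, with gufunc signature (n?,k),(k,m?)->(n?,m?) (size 4 is different from 3)
```

```bash
sed -i "s/P=P@np.array(c\['rotation'\]).T/P=P@R.from_quat(c['rotation']).as_matrix().T/" h.py
python3 - <<'E'
from h import *
for n in('top','scene'):
    im,d,P=look(n); np.save(n+'P.npy',P); np.save(n+'I.npy',im); cv2.imwrite(f'pics/{n}0.png',im)
    print(imaging.camera_info(n)); print(np.round([P[y,x] for y in(80,190,300) for x in (100,256,400)]))
E
```

```text
{'vfov': 49.79051411580113, 'cx': 258.3464772481801, 'cy': 185.57783563353928, 'eye': array([ 408.51413764,   14.16259265, 1271.18119433]), 'rotation': array([-0.69811262,  0.71494683, -0.03277725,  0.02038257])}
[[ 781.  409.  188.]
 [ 837.  -10.   -1.]
 [ 828. -465.    2.]
 [ 502.  475.    1.]
 [ 491.   -2.   -2.]
 [ 480. -448.   -1.]
 [ 171.  474.   -1.]
 [ 158.    6.   -0.]
 [ 146. -430.    2.]]
{'vfov': 54.93607204904514, 'cx': 258.26511956326124, 'cy': 194.1452850468118, 'eye': array([1418.30388528,  180.98642435,  816.14736762]), 'rotation': array([ 0.57738858,  0.68199722, -0.34494234, -0.28725773])}
[[-6.480e+02 -1.175e+03  2.100e+01]
 [-1.220e+03 -2.920e+02 -1.320e+02]
 [-4.950e+02  5.690e+02  1.670e+02]
 [ 4.050e+02 -6.050e+02 -2.000e+00]
 [ 3.140e+02 -2.200e+01  0.000e+00]
 [ 2.240e+02  5.120e+02 -2.000e+00]
 [ 8.760e+02 -3.460e+02  2.000e+00]
 [ 8.170e+02  6.700e+01  1.500e+01]
 [ 7.430e+02  4.440e+02 -1.000e+00]]
```

View pics/top0.png

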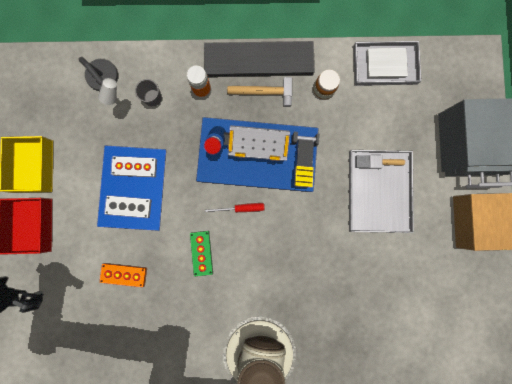

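View pics/scene0.png

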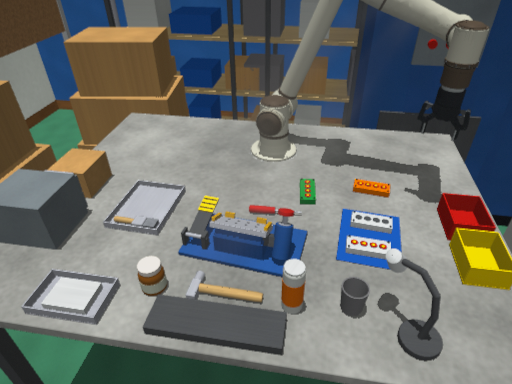

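Run:
```python
import numpy as np,cv2
I=np.load('topI.npy');P=np.load('topP.npy');hsv=cv2.cvtColor(I,cv2.COLOR_BGR2HSV)
def rect(m,name):
    p=P[m]; p=p[~np.isnan(p).any(1)]
    print(name,len(p),'med',np.round(np.median(p,0),1),'zp',np.round(np.percentile(p[:,2],[5,50,95]),1),[np.round(t,1) for t in cv2.minAreaRect(p[:,:2].astype(np.float32))])
B=np.zeros(I.shape[:2],bool)
def box(x0,y0,x1,y1):
    b=B.copy();b[y0:y1,x0:x1]=1;return b
Z=P[...,2]
rect(box(103,148,162,185)&(Z>18)&(Z<45),'mould')
rect(box(98,188,156,225)&(Z>18)&(Z<45),'empty')
H,S,V=cv2.split(hsv)
blue=(H>100)&(H<125)&(S>120)
rect(box(92,140,172,235)&blue,'mat')
rect(box(195,115,322,195)&blue&(Z<15),'base')
red=((H<8)|(H>172))&(S>150)
rect(box(200,130,226,160)&red,'plunger')
yel=(H>20)&(H<35)&(S>150)
rect(box(290,160,318,192)&yel,'pad')
rect(box(225,148,296,170)&yel,'ledge')
g=box(236,133,282,155)&(S<50)&(Z>80)
rect(g,'bed')
p=P[g];A=np.c_[p[:,:2],np.ones(len(p))];c=np.linalg.lstsq(A,p[:,2],rcond=None)[0];print(c,np.degrees(np.arctan(np.hypot(*c[:2]))),np.degrees(np.arctan2(c[1],c[0])))
rect(box(345,146,416,236)&(Z>15)&(Z<35),'trayrim')
rect(box(200,198,270,220)&(Z>5),'screwdriver')
rect(box(95,78,120,108)&(Z>40),'lamp')
cv2.imwrite('pics/c1.png',np.hstack([cv2.resize(I[140:235,90:175],None,fx=4.4,fy=4.4,interpolation=2),cv2.resize(I[110:205,190:275+0],None,fx=4.4,fy=4.4,interpolation=2)]))
```

```text
mould 811 med [569.4 366.4  27.8] zp [23.3 27.8 32. ] [array([570.2, 367.4]), array([131.5,  55.9]), np.float64(85.9)]
empty 830 med [449.  384.6  27.6] zp [22.9 27.6 31.8] [array([449.4, 385.4]), array([132.4,  55.9]), np.float64(83.8)]
mat 3226 med [506.7 376.6   3.4] zp [-0.8  3.4  7.4] [array([507.7, 379. ]), array([189.6, 249.8]), np.float64(84.7)]
base 2581 med [567.3  19.3  12.9] zp [ 9.4 12.9 14.8] [array([600.7,  -7.6]), array([357.4, 198.6]), np.float64(83.6)]
plunger 210 med [605.3 116.1 155.3] zp [146.  155.3 163.5] [array([604.6, 115.7]), array([41.4, 38.8]), np.float64(87.1)]
pad 345 med [ 522.4 -139.3   84.7] zp [76.6 84.7 91.1] [array([ 523.2, -140. ]), array([48.7, 59.8]), np.float64(83.4)]
ledge 84 med [585.  -45.7 100.9] zp [ 95.6 100.9 108.1] [array([587.9,  -8.4]), array([164.9,  30.8]), np.float64(88.5)]
bed 981 med [617.8 -12.4 100. ] zp [ 87.7 100.  113.1] [array([617. , -10.9]), array([129.9,  57.9]), np.float64(88.8)]
[ 4.53896145e-01 -5.28319269e-02 -1.81006908e+02] 24.55852973297481 -6.639153558261312
trayrim 938 med [ 562.5 -374.8   21.8] zp [16.  21.8 26.7] [array([ 478.6, -383.7]), array([192.8, 250.1]), np.float64(87.8)]
screwdriver 312 med [435.4  30.1  20.7] zp [ 9.6 20.7 27. ] [array([435.2,  66.9]), array([182.7,  64. ]), np.float64(88.7)]
lamp 446 med [753.7 391.7 181.5] zp [151.4 181.5 197.7] [array([757.8, 397.5]), array([58.3, 65.1]), np.float64(80.7)]
```

View pics/c1.png

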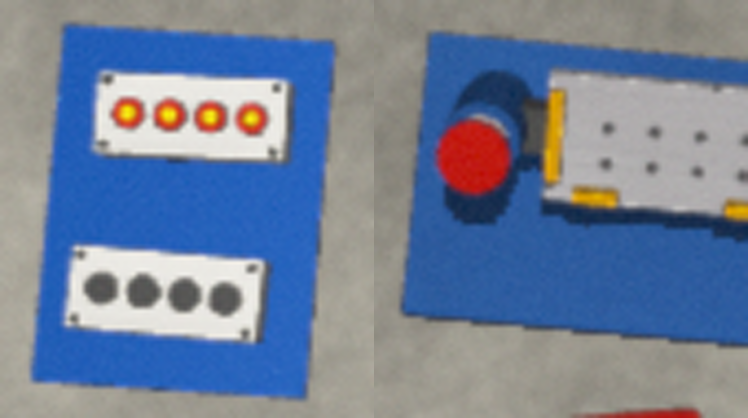

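```bash
cat >> h.py <<'E'
def frame(yaw,tilt=0):
    "object axes: yaw about z (deg), then pitched so x rises by tilt"
    return R.from_euler('ZY',[yaw,-tilt],degrees=True)
def go(pos,obj,sgn=1):
    "tool x=-obj z, tool y = sgn*obj x; print shift and turn"
    s=readout.read_state(); M=obj.as_matrix()
    x=-M[:,2]; y=sgn*M[:,0]; T=R.from_matrix(np.c_[x,y,np.cross(x,y)])
    dr=(T*R.from_quat(s['ee_rot']).inv()).as_rotvec(degrees=True)
    print('turn',dr.round(2),'shift',(np.array(pos)-s['position']).round(1),'t',round(s['clock'],2),'F',s['contact_force'].round(1),'g',round(s['gripper_width'],1))
E
python3 - <<'E'
from h import *
print(R.from_quat(readout.read_state()['ee_rot']).as_matrix().round(2))
for s in(1,-1): go((570,367,150),frame(-4.5),s)
E
```

```text
[[-0.   -0.4  -0.92]
 [-0.   -0.92  0.4 ]
 [-1.    0.   -0.  ]]
turn [9.0000e-02 7.0000e-02 1.0927e+02] shift [ 318.3 -204.6  -80.5] t 0.15 F [-0.  -0.   0.2] g 85.6
turn [ 6.000e-02 -8.000e-02 -7.073e+01] shift [ 318.3 -204.6  -80.5] t 0.15 F [-0.  -0.   0.2] g 85.6
```

arm_command --increments '[[[0,0,-70.7],[318,-205,-60],0],[[0,0,-70.7],[318,-205,-60],0],[[0,0,-70.7],[318,-205,-60],0],[[0,0,-70.7],[318,-205,-60],0],[[0,0,-70.7],[318,-205,-60],0]]'

```text
clock: 0.65
position: [460.4, 436.7, 191.1]
ee_rot: [-0.589, 0.391, 0.59, 0.39]
contact_force: [-0.1, 0.1, -0.3]
gripper_width: 85.4
```

```bash
python3 -c "
from h import *
go((570,367,150),frame(-4.5),-1)"
```

```text
turn [ 1.000e-02 -8.000e-02 -2.743e+01] shift [109.6 -69.7 -41.1] t 0.65 F [-0.1  0.1 -0.3] g 85.4
```

arm_command --increments '[[[0,0,-27.4],[109,-70,-41],0],[[0,0,-27.4],[109,-70,-41],0],[[0,0,-27.4],[109,-70,-41],0],[[0,0,-27.4],[109,-70,-41],0],[[0,0,-27.4],[109,-70,-41],0]]'

```text
clock: 1.15
position: [570.0, 365.3, 148.6]
ee_rot: [-0.479, 0.521, 0.48, 0.518]
contact_force: [-0.3, 0.7, 0.4]
gripper_width: 85.7
```

Run:
```python
from h import *
im,d,P=look('wrist'); cv2.imwrite('pics/w1.png',im)
hsv=cv2.cvtColor(im,cv2.COLOR_BGR2HSV)
m=(P[...,2]>20)&(P[...,2]<36)&(abs(P[...,0]-570)<45)&(abs(P[...,1]-367)<90)
p=P[m]; print(len(p),np.median(p,0).round(1),cv2.minAreaRect(p[:,:2].astype(np.float32)))
H,S,V=cv2.split(hsv); b=(S>120)&((H<35)|(H>170))&m
q=P[b]; print(len(q),q.mean(0).round(1), cv2.minAreaRect(q[:,:2].astype(np.float32)))
go((570,367,4),frame(-4.5),-1)
```

```text
7007 [570.4 360.8  28.4] ((570.8507080078125, 368.27362060546875), (130.12762451171875, 56.093048095703125), 85.97181701660156)
1255 [570.2 364.5  30. ] ((570.5438842773438, 368.1974792480469), (103.93923950195312, 19.17789649963379), 85.91425323486328)
turn [ 0.03 -0.13 -0.03] shift [   0.4    0.8 -145.4] t 1.2 F [-0.3  0.3 -0.2] g 85.3
```

View pics/w1.png

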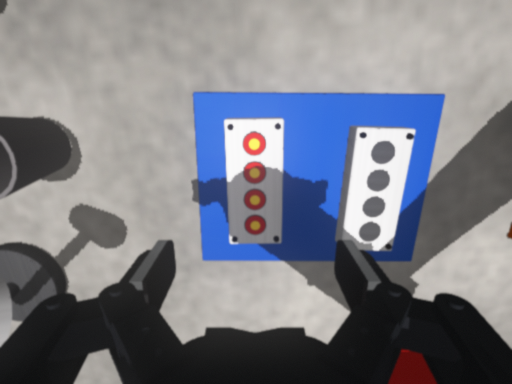

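arm_command --increments '[[[0,0,0.5],[1,2,-50],0],[[0,0,0.5],[1,2,-100],0],[[0,0,0.5],[1,2,-130],0],[[0,0,0.5],[1,2,-144],0],[[0,0,0.5],[1,2,-144],0]]'

```text
clock: 1.7
position: [569.3, 368.2, 3.8]
ee_rot: [-0.483, 0.519, 0.483, 0.515]
contact_force: [0.0, 0.6, -0.2]
gripper_width: 85.6
```

arm_command --increments '[[[0,0,0],[0,0,0],1],[[0,0,0],[0,0,0],1],[[0,0,0],[0,0,0],1],[[0,0,0],[0,0,0],1],[[0,0,0],[0,0,0],1]]'

```text
clock: 2.2
position: [570.7, 369.7, 6.7]
ee_rot: [-0.483, 0.516, 0.483, 0.516]
contact_force: [-1.1, 0.9, 7.1]
gripper_width: 54.8
```

Run:
```python
from h import *
im,d,P=look('wrist'); cv2.imwrite('pics/w2.png',im)
go((570,367,4),frame(-4.5),-1); print(readout.read_state()['position'])
```

```text
turn [-0.02 -0.04 -0.69] shift [-0.6 -2.8 -2.7] t 2.25 F [-1.3  0.2  7.3] g 54.5
[570.64841969 369.7542434    6.6837467 ]
```

View pics/w2.png

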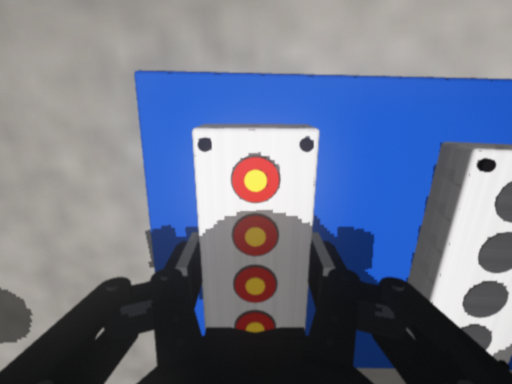

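arm_command --increments '[[[0,0,0],[0,0,0],0.5],[[0,0,0],[0,0,2],0],[[0,0,0],[0,0,4],0],[[0,0,0],[0,-1,4],0],[[0,0,0],[0,-1,4],0]]'

```text
clock: 2.75
position: [570.7, 368.6, 10.8]
ee_rot: [-0.483, 0.516, 0.483, 0.516]
contact_force: [-0.3, 0.5, 0.9]
gripper_width: 85.2
```

arm_command --increments '[[[0,0,0],[0,0,0],1],[[0,0,0],[0,0,0],1],[[0,0,0],[0,0,0],1],[[0,0,0],[0,0,0],1],[[0,0,0],[0,0,0],1]]'

```text
clock: 3.25
position: [570.8, 368.8, 11.2]
ee_rot: [-0.483, 0.516, 0.483, 0.517]
contact_force: [-1.5, 0.3, 2.5]
gripper_width: 54.4
```

arm_command --increments '[[[0,0,0],[0,0,0],1],[[0,0,0],[0,0,30],1],[[0,0,0],[0,0,80],1],[[0,0,0],[0,0,130],1],[[0,0,0],[0,0,180],1]]'

```text
clock: 3.75
position: [569.5, 367.9, 190.2]
ee_rot: [-0.482, 0.518, 0.484, 0.515]
contact_force: [0.4, 1.5, -5.2]
gripper_width: 54.5
```

Run:
```python
from h import *
F=frame(-6.5,25); O=np.array([617.2,-11.1,99.5]); s=readout.read_state(); print(s['position'])
im,d,P=look('wrist'); cv2.imwrite('pics/w3.png',im)
go(O+F.apply([0,0,120]),F,-1)
```

```text
[569.54266624 367.91279374 190.21520167]
turn [ -2.65 -24.23  -2.83] shift [  -7.2 -375.7    6.2] t 3.8 F [2.1 0.7 6.3] g 54.5
```

arm_command --increments '[[[0,0,0],[0,-30,40],1],[[0,0,0],[0,-80,50],1],[[-1,-8,-1],[0,-130,50],1],[[-2,-16,-2],[-3,-180,50],1],[[-2.65,-24.2,-2.8],[-7,-230,50],1]]'

```text
clock: 4.3
position: [566.5, 146.6, 250.6]
ee_rot: [-0.573, 0.414, 0.346, 0.616]
contact_force: [3.7, -4.7, -2.9]
gripper_width: 54.4
```

arm_command --increments '[[[0,0,0],[-5,-50,0],1],[[0,0,0],[-8,-100,0],1],[[0,0,0],[-8,-140,0],1],[[0,0,0],[-8,-145,0],1],[[0,0,0],[-8,-145,0],1]]'

```text
clock: 4.8
position: [557.0, -0.2, 248.5]
ee_rot: [-0.572, 0.417, 0.346, 0.616]
contact_force: [0.9, 0.7, -4.8]
gripper_width: 54.4
```

Run:
```python
from h import *
F=frame(-6.5,25); O=np.array([617.2,-11.1,99.5]); s=readout.read_state(); print(s['position'])
im,d,P=look('wrist'); cv2.imwrite('pics/w4.png',im); np.save('w4P.npy',P)
go(O+F.apply([0,0,120]),F,-1)
Rt=R.from_quat(s['ee_rot']); Q=Rt.inv().apply((P-s['position']).reshape(-1,3)).reshape(P.shape)
m=(Q[...,0]>-30)&(Q[...,0]<-5)&(abs(Q[...,1])<25)&(abs(Q[...,2])<80); q=Q[m]
print(len(q), np.percentile(q,[1,50,99],axis=0).round(1)); A=np.c_[q[:,1:],np.ones(len(q))]; print(np.linalg.lstsq(A,q[:,0],rcond=None)[0].round(3))
```

```text
[ 5.56966794e+02 -2.09573013e-01  2.48515256e+02]
turn [ 0.05 -0.36  0.11] shift [  9.2  -6.3 -40.7] t 4.85 F [ 0.7 -0.1 -5.1] g 54.3
20102 [[-19.8 -24.5 -65.3]
 [-16.9  -0.3 -20.6]
 [-14.4  24.5  43.9]]
[-0.0000e+00 -5.0000e-03 -1.7151e+01]
```

View pics/w4.png

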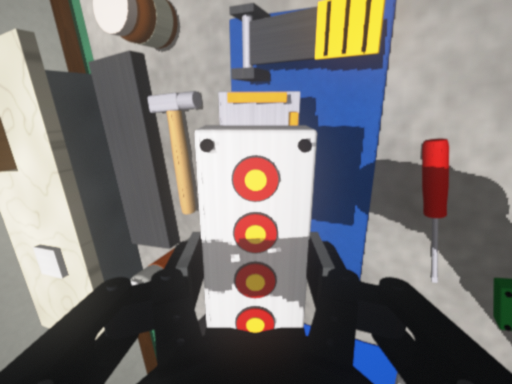

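```bash
python3 - <<'E'
from h import *
F=frame(-6.5,25); O=np.array([617.2,-11.1,99.5]); P=np.load('w4P.npy'); im=cv2.imread('pics/w4.png')
B=F.inv().apply((P-O).reshape(-1,3)).reshape(P.shape)
H,S,V=cv2.split(cv2.cvtColor(im,cv2.COLOR_BGR2HSV)); yel=(H>18)&(H<35)&(S>120)
def st(m,n): print(n,m.sum(),np.nanpercentile(B[m],[2,50,98],axis=0).round(1).tolist())
b=np.zeros(yel.shape,bool); c=b.copy(); c[88:106,222:292]=1; st(c&yel,'cheek')
l=b.copy(); l[108:128,285:305]=1; st(l&yel,'stub')
g=b.copy(); g[106:124,224:286]=1; g&=(S<50)&(abs(B[...,2])<8); st(g,'bed')
e=b.copy(); e[85:130,210:310]=1; e&=(abs(B[...,2])<5)&~yel; st(e,'surf')
p=P[e&g]; A=np.c_[p[:,:2],np.ones(len(p))]; print(np.linalg.lstsq(A,p[:,2],rcond=None)[0])
# same with top image plane
E
python3 - <<'E'
import sys; sys.path.insert(0,'.')
from h import *
P=np.load('topP.npy'); im=np.load('topI.npy'); F=frame(-6.5,25); O=np.array([617.2,-11.1,99.5])
B=F.inv().apply((P-O).reshape(-1,3)).reshape(P.shape); H,S,V=cv2.split(cv2.cvtColor(im,cv2.COLOR_BGR2HSV)); yel=(H>18)&(H<35)&(S>120)
m=np.zeros(yel.shape,bool); m[125:172,222:298]=1
for n,k in (('Lcheek',B[...,1]>68),('Rcheek',B[...,1]<-68),('Lstub',(B[...,1]<66)&(B[...,1]>20)),('Rstub',(B[...,1]>-66)&(B[...,1]<-20))):
    k=k&m&yel; print(n,k.sum(),np.nanpercentile(B[k],[5,50,95],axis=0).round(1).tolist())
k=m&(S<50)&(abs(B[...,2])<8); print(np.nanpercentile(B[k],[1,50,99],axis=0).round(1).tolist())
E
```

```text
cheek 530 [[-23.8, -81.4, 11.4], [4.2, -77.5, 12.9], [32.2, -73.6, 14.4]]
stub 99 [[-36.1, -63.1, 15.1], [-32.2, -57.3, 16.8], [-29.1, -51.3, 18.1]]
bed 1113 [[-24.7, -68.8, -0.5], [7.2, -60.5, 0.9], [38.1, -51.3, 2.4]]
surf 1939 [[-38.9, -81.5, -0.6], [4.0, -62.8, 1.0], [43.1, -49.3, 2.4]]
[ 4.59266095e-01 -5.59786221e-02 -1.83726729e+02]
Lcheek 70 [[-22.8, 76.4, -10.8], [5.4, 80.3, 11.9], [28.9, 86.4, 15.1]]
Rcheek 81 [[-63.8, -117.1, 4.4], [-2.8, -78.4, 12.1], [30.4, -73.7, 15.4]]
Lstub 38 [[-37.6, 38.7, 6.5], [-32.6, 50.3, 15.3], [-29.2, 64.0, 19.4]]
Rstub 37 [[-38.0, -61.7, 6.2], [-32.2, -47.5, 16.1], [-29.8, -36.2, 19.9]]
[[-40.3, -78.2, -6.2], [5.3, 1.0, 0.1], [43.7, 79.2, 5.4]]
```

Run:
```python
from h import *
F=frame(-6.5,25); O=np.array([617.2,-11.1,100.1])
for z in(40,11,8): go(O+F.apply([4,0,z]),F,-1)
```

```text
turn [ 0.05 -0.36  0.11] shift [  46.4  -10.6 -110.9] t 4.85 F [ 0.7 -0.1 -5.1] g 54.3
turn [ 0.05 -0.36  0.11] shift [  58.6  -12.  -137.2] t 4.85 F [ 0.7 -0.1 -5.1] g 54.3
turn [ 0.05 -0.36  0.11] shift [  59.9  -12.1 -139.9] t 4.85 F [ 0.7 -0.1 -5.1] g 54.3
```

arm_command --increments '[[[0,-0.4,0],[20,-5,-40],1],[[0,-0.4,0],[38,-9,-80],1],[[0,-0.4,0],[46,-10.5,-111],1],[[0,-0.4,0],[54,-11,-125],1],[[0,-0.4,0],[58,-12,-135],1]]'

```text
clock: 5.35
position: [615.4, -11.3, 115.7]
ee_rot: [-0.571, 0.42, 0.35, 0.612]
contact_force: [-0.4, -1.0, -5.2]
gripper_width: 54.3
```

```bash
cat > b.py <<'E'
from h import *
F=frame(-6.5,25); O=np.array([617.2,-11.1,100.1]); s=readout.read_state()
print('tcp in bed',F.inv().apply(s['position']-O).round(1),'Fbed',F.inv().apply(s['contact_force']).round(1))
go(O+F.apply([4,0,7]),F,-1)
E
python3 b.py
```

```text
tcp in bed [ 5.  -0.4 14.9] Fbed [-2.5 -1.1 -4.6]
turn [ 0.17 -1.11  0.  ] shift [ 2.5  0.1 -7.6] t 5.35 F [-0.4 -1.  -5.2] g 54.3
```

arm_command --increments '[[[0.2,-1.1,0],[1,0,-3],1],[[0.2,-1.1,0],[2,0,-5],1],[[0.2,-1.1,0],[2.5,0,-7],1],[[0.2,-1.1,0],[2.5,0,-7.5],1],[[0.2,-1.1,0],[2.5,0,-7.5],1]]'

```text
clock: 5.85
position: [620.7, -10.8, 117.4]
ee_rot: [-0.571, 0.417, 0.35, 0.615]
contact_force: [1.0, 0.4, -5.5]
gripper_width: 54.6
```

```bash
python3 b.py
```

```text
tcp in bed [10.4  0.7 14.3] Fbed [-1.5  0.5 -5.3]
turn [-0.15 -0.77 -0.03] shift [-2.8 -0.4 -9.3] t 5.85 F [ 1.   0.4 -5.5] g 54.6
```

arm_command --increments '[[[0,0,0],[0,0,0],1],[[0,0,0],[0,0,0],1],[[0,0,0],[0,0,0],1],[[0,0,0],[0,0,0],1],[[0,0,0],[0,0,0],1]]'

```text
clock: 6.35
position: [620.6, -10.9, 117.4]
ee_rot: [-0.571, 0.417, 0.35, 0.615]
contact_force: [0.2, 0.5, -4.9]
gripper_width: 54.3
```

```bash
python3 b.py; python3 -c "
from h import *
im,d,P=look('wrist'); cv2.imwrite('pics/w5.png',im)
im,d,P=look('scene'); cv2.imwrite('pics/s5.png',cv2.resize(im[170:300,150:330],None,fx=4,fy=4,interpolation=2))"; python3 b.py
```

```text
tcp in bed [10.4  0.6 14.2] Fbed [-1.9  0.5 -4.6]
turn [-0.15 -0.77 -0.02] shift [-2.8 -0.3 -9.3] t 6.35 F [ 0.2  0.5 -4.9] g 54.3
tcp in bed [10.4  0.6 14.2] Fbed [-2.3 -0.2 -4.7]
turn [-0.15 -0.77 -0.02] shift [-2.8 -0.3 -9.2] t 6.45 F [-0.2 -0.2 -5.3] g 54.4
```

View pics/s5.png

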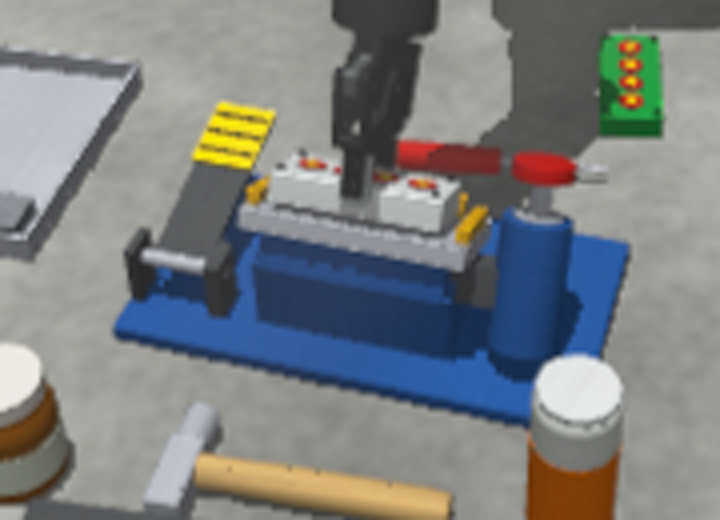

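arm_command --increments '[[[0,-0.8,0],[-1,0,-2],1],[[0,-0.8,0],[-2,0,-4],1],[[0,-0.8,0],[-3,0,-6],1],[[0,-0.8,0],[-3,0,-6],1],[[0,-0.8,0],[-3,0,-6],1]]'

```text
clock: 6.95
position: [619.8, -10.9, 118.3]
ee_rot: [-0.571, 0.416, 0.35, 0.615]
contact_force: [0.0, 0.9, -4.9]
gripper_width: 54.4
```

```bash
python3 b.py;  python3 -c "
from h import *
s=readout.read_state();print(s['joints'].round(3),s['joint_efforts'].round(1))"
```

```text
tcp in bed [10.   0.5 15.4] Fbed [-2.2  0.9 -4.4]
turn [-0.24 -0.71 -0.03] shift [ -1.9  -0.3 -10.2] t 6.95 F [ 0.   0.9 -4.9] g 54.4
[ 0.204  0.313 -0.752  0.905 -0.16  -1.19 ] [ -0.  -33.5  15.9   1.8   0.5   0. ]
```

```bash
cat > b.py <<'E'
from h import *
import sys
F=frame(-6.5,25); O=np.array([617.2,-11.1,100.1]); s=readout.read_state()
print('tcp in bed',F.inv().apply(s['position']-O).round(1),'Fbed',F.inv().apply(s['contact_force']).round(1),'j',s['joints'].round(2))
M=R.from_quat(s['ee_rot']).as_matrix(); print('approach in bed deg',np.degrees(F.inv().apply(M[:,0])).round(1),'mould ctr in bed',(F.inv().apply(s['position']+7*M[:,0]-O)).round(1))
a=[float(v) for v in sys.argv[1:]]
if a:
    G=frame(-6.5,a[0]); go(O+F.apply(a[1:4]),G,-1)
E
python3 b.py 20 4 0 20;python3 b.py 20 4 0 12
```

```text
tcp in bed [10.   0.5 15.4] Fbed [-2.2  0.9 -4.4] j [ 0.2   0.31 -0.75  0.91 -0.16 -1.19]
approach in bed deg [ -0.7   0.2 -57.3] mould ctr in bed [9.9 0.5 8.4]
turn [ 0.33  4.26 -0.02] shift [-7.4  0.3  1.6] t 6.95 F [ 0.   0.9 -4.9] g 54.4
tcp in bed [10.   0.5 15.4] Fbed [-2.2  0.9 -4.4] j [ 0.2   0.31 -0.75  0.91 -0.16 -1.19]
approach in bed deg [ -0.7   0.2 -57.3] mould ctr in bed [9.9 0.5 8.4]
turn [ 0.33  4.26 -0.02] shift [-4.  -0.  -5.7] t 6.95 F [ 0.   0.9 -4.9] g 54.4
```

arm_command --increments '[[[0,2,0],[-4,0,1],1],[[0,4.3,0],[-7,0,2],1],[[0,4.3,0],[-7,0,0],1],[[0,4.3,0],[-6,0,-2],1],[[0,4.3,0],[-6,0,-2],1]]'

```text
clock: 7.45
position: [613.5, -11.0, 115.8]
ee_rot: [-0.557, 0.439, 0.371, 0.599]
contact_force: [0.5, -0.8, -6.0]
gripper_width: 54.3
```

```bash
python3 b.py 20 4 0 9.5
```

```text
tcp in bed [ 3.3 -0.3 15.8] Fbed [-1.9 -0.8 -5.7] j [ 0.29  0.34 -0.59  0.42 -0.35 -0.78]
approach in bed deg [ -5.   -0.3 -57.1] mould ctr in bed [ 2.7 -0.4  8.8]
turn [ 0.36 -0.08 -0.04] shift [ 3.3 -0.  -5.4] t 7.45 F [ 0.5 -0.8 -6. ] g 54.3
```

arm_command --increments '[[[0,-1,0],[1,0,-2],1],[[0,-2,0],[2,0,-4],1],[[0,-2,0],[3,0,-5.5],1],[[0,-2,0],[3,0,-6],1],[[0,-2,0],[3,0,-6],1]]'

```text
clock: 7.95
position: [616.0, -11.7, 109.7]
ee_rot: [-0.563, 0.429, 0.361, 0.606]
contact_force: [-0.2, 0.2, -5.2]
gripper_width: 54.7
```

```bash
python3 b.py 22 4 0 8
```

```text
tcp in bed [ 3.  -0.7  9.1] Fbed [-2.5  0.2 -4.6] j [ 0.27  0.34 -0.67  0.61 -0.25 -0.94]
approach in bed deg [ -3.1  -0.2 -57.2] mould ctr in bed [ 2.7 -0.7  2.2]
turn [ 0.16 -0.12  0.02] shift [ 1.4  0.5 -0.6] t 7.95 F [-0.2  0.2 -5.2] g 54.7
```

arm_command --increments '[[[0,0,0],[0.3,0,-0.7],1],[[0,0,0],[0.6,0,-1.4],1],[[0,0,0],[0.8,0,-1.8],1],[[0,0,0],[0.8,0,-1.8],1],[[0,0,0],[0.8,0,-1.8],1]]'

```text
clock: 8.45
position: [616.6, -11.5, 109.6]
ee_rot: [-0.564, 0.429, 0.361, 0.607]
contact_force: [-11.3, 2.5, 6.9]
gripper_width: 54.5
```

```bash
python3 b.py 22 4 0 8
```

```text
tcp in bed [ 3.6 -0.5  8.8] Fbed [-7.5  1.2 11.1] j [ 0.26  0.34 -0.67  0.62 -0.25 -0.96]
approach in bed deg [ -3.   -0.2 -57.2] mould ctr in bed [ 3.2 -0.5  1.9]
turn [ 0.17 -0.01  0.  ] shift [ 0.8  0.4 -0.6] t 8.45 F [-11.3   2.5   6.9] g 54.5
```

arm_command --increments '[[[0,0,0],[0,0,0],0.25],[[0,0,0],[0,0,0],0.1],[[0,0,0],[0,0,0.5],0],[[0,0,0],[0,0,1],0],[[0,0,0],[0,0,1],0]]'

```text
clock: 8.95
position: [617.2, -11.3, 110.9]
ee_rot: [-0.564, 0.428, 0.361, 0.607]
contact_force: [-0.2, 0.3, 0.3]
gripper_width: 85.3
```

arm_command --increments '[[[0,0,0],[-8,0,18],0],[[0,0,0],[-23,2,50],0],[[0,0,0],[-42,4,90],0],[[0,0,0],[-60,6,130],0],[[0,0,0],[-60,6,130],0]]'

```text
clock: 9.45
position: [559.1, -4.0, 248.3]
ee_rot: [-0.565, 0.423, 0.359, 0.611]
contact_force: [0.7, 0.9, -0.1]
gripper_width: 85.0
```

```bash
python3 b.py
cat > m.py <<'E'
from h import *
F=frame(-6.5,25); O=np.array([617.2,-11.1,100.1])
import sys
im,d,P=look(sys.argv[1]); cv2.imwrite(f'pics/{sys.argv[2]}.png',im)
B=F.inv().apply((P-O).reshape(-1,3)).reshape(P.shape); H,S,V=cv2.split(cv2.cvtColor(im,cv2.COLOR_BGR2HSV))
m=(abs(B[...,2]-25)<8)&(abs(B[...,0])<45)&(abs(B[...,1])<75)&(V>60)&~((H>18)&(H<35)&(S>120)&(abs(B[...,0])>20)) ; q=B[m]
print(len(q),np.percentile(q,[1,50,99],axis=0).round(1).tolist(),cv2.minAreaRect(q[:,:2].astype(np.float32)))
A=np.c_[q[:,:2],np.ones(len(q))]; print('plane',np.linalg.lstsq(A,q[:,2],rcond=None)[0].round(3))
E
python3 m.py wrist w6
```

```text
tcp in bed [  9.6   0.5 159.1] Fbed [ 0.5  1.  -0.3] j [ 0.37  0.08 -0.53  0.3  -0.63 -0.7 ]
approach in bed deg [ -2.2   0.2 -57.3] mould ctr in bed [  9.3   0.5 152.1]
6459 [[-23.9, -64.4, 22.6], [3.4, -7.9, 24.6], [30.6, 62.0, 27.8]] ((-2.377531051635742, -0.0718231201171875), (130.38209533691406, 67.53604888916016), 89.86028289794922)
plane [ 0.    -0.    24.717]
```

```bash
python3 -c "
from h import *
go((520,-139.5,130),frame(-6.5),-1)"
```

```text
turn [ 2.47 22.34 -0.04] shift [ -38.2 -135.  -115. ] t 9.5 F [-0.8 -0.7 -0.5] g 85.4
```

arm_command --increments '[[[0.8,7,0],[-15,-45,0],1],[[1.6,14,0],[-30,-90,-10],1],[[2.5,22.3,0],[-38,-135,-40],1],[[2.5,22.3,0],[-38,-135,-85],1],[[2.5,22.3,0],[-38,-135,-115],1]]'

```text
clock: 10.0
position: [518.4, -141.5, 125.2]
ee_rot: [-0.468, 0.53, 0.471, 0.527]
contact_force: [-0.4, -0.5, 0.0]
gripper_width: 12.3
```

```bash
python3 -c "
from h import *
go((520,-139.5,90),frame(-6.5),-1)"
```

```text
turn [-0.09 -0.34  0.26] shift [  1.6   2.  -35.2] t 10.0 F [-0.4 -0.5  0. ] g 12.3
```

Press: the pad's stop is at z ≈ 49.

arm_command --increments '[[[0,0,0],[1,2,-20],1],[[0,0,0],[1,2,-40],1],[[0,0,0],[0,2,-55],1],[[0,0,0],[-1,2,-68],1],[[0,0,0],[-2,2,-75],1]]'

```text
clock: 10.5
position: [515.2, -139.9, 48.5]
ee_rot: [-0.467, 0.531, 0.472, 0.526]
contact_force: [-4.1, 1.7, 22.1]
gripper_width: -0.0
```

arm_command --increments '[[[0,0,0],[0,0,-1],1],[[0,0,0],[0,0,-2],1],[[0,0,0],[0,0,-3],1],[[0,0,0],[0,0,-3],1],[[0,0,0],[0,0,-3],1]]'

```text
clock: 11.0
position: [515.3, -140.0, 48.3]
ee_rot: [-0.468, 0.531, 0.472, 0.526]
contact_force: [-6.9, 4.3, 24.6]
gripper_width: -0.3
```

arm_command --increments '[[[0,0,0],[0,0,30],1],[[0,0,0],[0,0,70],1],[[0,0,0],[0,0,120],1],[[0,0,0],[0,0,165],1],[[0,0,0],[0,20,185],1]]'

```text
clock: 11.5
position: [516.9, -121.4, 236.7]
ee_rot: [-0.469, 0.53, 0.47, 0.527]
contact_force: [0.4, 0.2, -0.4]
gripper_width: -0.0
```

```bash
python3 m.py top t7; python3 b.py 20 0 125 90
python3 - <<'E'
from h import *
im,d,P=look('top'); H,S,V=cv2.split(cv2.cvtColor(im,cv2.COLOR_BGR2HSV))
m=np.zeros(H.shape,bool); m[130:160,200:226]=1; m&=((H<8)|(H>172))&(S>150); print('plunger',np.median(P[m],0))
m=np.zeros(H.shape,bool); m[155:195,285:320]=1; m&=((H>20)&(H<35))&(S>150); print('pad',m.sum(),np.median(P[m],0))
E
```

```text
115 [[16.9, -40.6, 17.5], [26.5, 34.0, 23.0], [31.1, 62.2, 27.9]] ((24.37636947631836, 9.300308227539062), (14.256242752075195, 106.27760314941406), 0.9085989594459534)
plane [-2.0800e-01  1.4000e-02  2.8043e+01]
tcp in bed [ -19.8 -118.4  162.1] Fbed [1.5 1.4 1.4] j [ 0.08  0.22 -0.21  0.   -1.14 -0.2 ]
approach in bed deg [-24.3  -0.  -51.9] mould ctr in bed [ -22.7 -118.4  155.7]
turn [ -2.27 -19.92   0.17] shift [ 75.6 236.3 -57. ] t 11.55 F [0.9 1.3 1.9] g -0.2
plunger [618.53080424 116.08782357 162.54186007]
pad 29 [ 502.19550957 -118.59849987   89.99681095]
```

arm_command --increments '[[[0,-4,0],[15,48,5],1],[[-1,-8,0],[30,96,5],1],[[-1.5,-12,0],[45,144,5],1],[[-2,-16,0],[60,190,0],1],[[-2.3,-20,0],[72,236,-30],1]]'

```text
clock: 12.1
position: [589.6, 114.3, 210.9]
ee_rot: [-0.555, 0.435, 0.371, 0.603]
contact_force: [2.0, -1.4, -0.0]
gripper_width: 0.1
```

```bash
python3 b.py 20 0 125 70;python3 b.py 20 0 125 42; python3 m.py wrist w8
python3 - <<'E'
from h import *
im,d,P=look('wrist'); H,S,V=cv2.split(cv2.cvtColor(im,cv2.COLOR_BGR2HSV))
F=frame(-6.5,25); O=np.array([617.2,-11.1,100.1])
B=F.inv().apply((P-O).reshape(-1,3)).reshape(P.shape)
m=((H>20)&(H<35))&(S>150)&(B[...,1]<-105)&(B[...,1]>-190);print('pad',m.sum(),np.nanmedian(P[m],0))
m=((H<8)|(H>172))&(S>150)&(abs(B[...,1]-125)<30)&(abs(B[...,0])<30);print('head',m.sum(),np.nanmedian(B[m],0))
E
```

```text
tcp in bed [  9.1 121.5 118. ] Fbed [ 1.9 -1.2 -0.9] j [ 0.55  0.21 -0.48  0.37 -0.63 -0.94]
approach in bed deg [ -4.7   0.2 -57.1] mould ctr in bed [  8.5 121.5 111. ]
turn [-0.19  0.3  -0.02] shift [ 12.4   2.1 -47.3] t 12.1 F [ 2.  -1.4 -0. ] g 0.1
tcp in bed [  9.1 121.5 118. ] Fbed [ 1.9 -1.2 -0.9] j [ 0.55  0.21 -0.48  0.37 -0.63 -0.94]
approach in bed deg [ -4.7   0.2 -57.1] mould ctr in bed [  8.5 121.5 111. ]
turn [-0.19  0.3  -0.02] shift [ 24.1   0.8 -72.7] t 12.1 F [ 2.  -1.4 -0. ] g 0.1
8903 [[-24.0, -25.6, 22.6], [3.8, 14.7, 24.7], [30.7, 62.9, 27.7]] ((-2.6667423248291016, 18.429216384887695), (91.1689682006836, 68.05088806152344), 89.73763275146484)
plane [-0.0000e+00 -3.0000e-03  2.4845e+01]
pad 0 [nan nan nan]
head 2283 [ -1.02256848 120.54381912  62.19058123]
  return np.nanmean(a, axis, out=out, keepdims=keepdims)
```

arm_command --increments '[[[0,0,0],[12,2,-47],1],[[0,0,0],[15,2,-54],1],[[0,0,0],[18,2,-61],1],[[0,0,0],[21,1,-67],1],[[0,0,0],[24,1,-72],1]]'

```text
clock: 12.7
position: [602.6, 111.9, 134.6]
ee_rot: [-0.556, 0.444, 0.374, 0.594]
contact_force: [-90.2, 20.5, 88.7]
gripper_width: -0.1
```

arm_command --increments '[[[0,0,0],[0.5,0,-1],1],[[0,0,0],[1,0,-2],1],[[0,0,0],[1,0,-2],1],[[0,0,0],[1,0,-2],1],[[0,0,0],[1,0,-2],1]]'

```text
clock: 13.2
position: [602.3, 111.7, 135.7]
ee_rot: [-0.557, 0.444, 0.374, 0.594]
contact_force: [-25.1, 7.3, 25.5]
gripper_width: -0.0
```

```bash
python3 b.py; python3 -c "
from h import *
im,d,P=look('scene'); cv2.imwrite('pics/s8.png',cv2.resize(im[170:300,150:330],None,fx=4,fy=4,interpolation=2))"
```

```text
tcp in bed [-10.9 120.3  44.4] Fbed [-12.6   4.4  34. ] j [ 0.52  0.32 -0.57  0.48 -0.46 -1.04]
approach in bed deg [ -5.7  -0.7 -57. ] mould ctr in bed [-11.6 120.2  37.4]
```

View pics/s8.png

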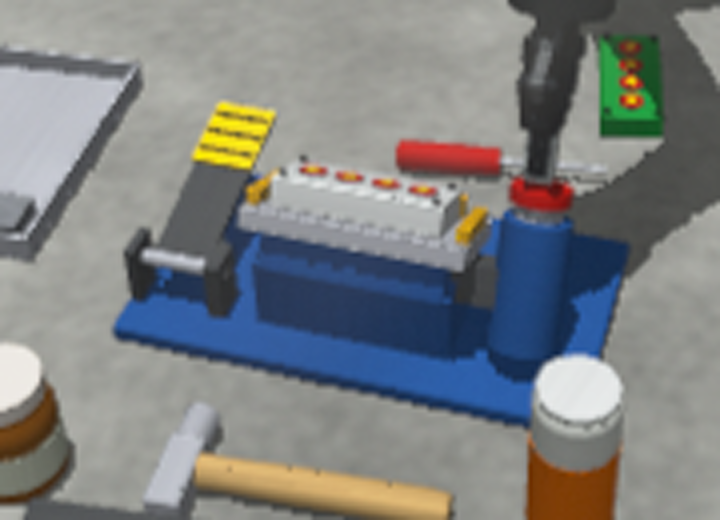

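arm_command --increments '[[[0,0,0],[-3,0,7],1],[[0,0,0],[-7,1,16],1],[[0,0,0],[-14,2,30],1],[[0,0,0],[-25,2,60],1],[[0,0,0],[-35,2,95],1]]'

```text
clock: 13.75
position: [566.0, 112.2, 229.3]
ee_rot: [-0.556, 0.446, 0.374, 0.593]
contact_force: [1.6, 0.5, 0.1]
gripper_width: 0.3
```

```bash
python3 m.py wrist w9; python3 b.py 21 4 0 130
python3 - <<'E'
from h import *
im,d,P=look('wrist'); H,S,V=cv2.split(cv2.cvtColor(im,cv2.COLOR_BGR2HSV))
F=frame(-6.5,25); O=np.array([617.2,-11.1,100.1])
B=F.inv().apply((P-O).reshape(-1,3)).reshape(P.shape)
m=((H<8)|(H>172))&(S>150)&(abs(B[...,1]-125)<30)&(abs(B[...,0])<30);print('head',m.sum(),np.nanmedian(B[m],0))
E
```

```text
8330 [[-24.0, -40.5, 22.6], [3.7, 6.3, 24.6], [30.6, 62.6, 27.6]] ((-1.0185794830322266, 11.054546356201172), (108.32267761230469, 66.99406433105469), 88.29647064208984)
plane [-1.0000e-03 -1.0000e-03  2.4787e+01]
tcp in bed [  1.5 118.8 151.1] Fbed [2.3 1.3 3.9] j [ 0.58  0.16 -0.46  0.34 -0.72 -0.92]
approach in bed deg [ -5.3  -0.5 -57. ] mould ctr in bed [  0.9 118.8 144.1]
turn [ 0.39 -1.36 -0.16] shift [  -2.4 -119.3  -18.1] t 13.8 F [0.6 1.2 4.5] g -0.2
head 1842 [  0.42884871 124.19055094  62.25955112]
```

arm_command --increments '[[[0.4,-1.4,0],[0,-30,0],0],[[0.4,-1.4,0],[0,-60,0],0],[[0.4,-2,0],[-2,-90,-5],0],[[0.4,-2,0],[-2,-119,-18],0],[[0.4,-2,0],[-2,-119,-18],0]]'

```text
clock: 14.35
position: [565.0, -8.5, 214.6]
ee_rot: [-0.559, 0.432, 0.364, 0.606]
contact_force: [-0.0, -1.5, -0.2]
gripper_width: 72.1
```

```bash
python3 b.py 22 3.5 -0.3 50; python3 b.py 22 3.5 -0.3 10
```

```text
tcp in bed [  1.1  -3.3 125.8] Fbed [ 0.  -1.5 -0.2] j [ 0.35  0.13 -0.55  0.3  -0.58 -0.69]
approach in bed deg [ -3.7  -0.  -57.2] mould ctr in bed [  0.6  -3.3 118.9]
turn [-0.12 -0.7   0.19] shift [ 34.4  -0.9 -67.7] t 14.35 F [-0.  -1.5 -0.2] g 72.1
tcp in bed [  1.1  -3.3 125.8] Fbed [ 0.  -1.5 -0.2] j [ 0.35  0.13 -0.55  0.3  -0.58 -0.69]
approach in bed deg [ -3.7  -0.  -57.2] mould ctr in bed [  0.6  -3.3 118.9]
turn [-0.12 -0.7   0.19] shift [  51.2   -2.8 -104. ] t 14.35 F [-0.  -1.5 -0.2] g 72.1
```

arm_command --increments '[[[0,-0.7,0],[14,0,-28],0],[[0,-0.7,0],[30,-1,-60],0],[[0,-0.7,0],[40,-2,-80],0],[[0,-0.7,0],[46,-2.5,-94],0],[[0,-0.7,0],[46,-2.5,-94],0]]'

```text
clock: 14.85
position: [609.8, -12.1, 117.1]
ee_rot: [-0.561, 0.431, 0.362, 0.607]
contact_force: [0.2, 0.2, 0.3]
gripper_width: 85.4
```

```bash
python3 b.py 22 3.5 -0.3 9.5
```

```text
tcp in bed [ 0.6 -1.9 18.5] Fbed [0.2 0.2 0.2] j [ 0.28  0.32 -0.66  0.54 -0.28 -0.89]
approach in bed deg [ -3.4  -0.1 -57.2] mould ctr in bed [ 0.2 -1.9 11.5]
turn [ 0.   -0.37  0.25] shift [ 6.5  0.8 -6.9] t 14.85 F [0.2 0.2 0.3] g 85.4
```

arm_command --increments '[[[0,0,0],[3,0,-3],0],[[0,0,0],[6.5,0.8,-6.5],0],[[0,0,0],[6.5,0.8,-6.5],0],[[0,0,0],[6.5,0.8,-6.5],0],[[0,0,0],[6.5,0.8,-6.5],0]]'

```text
clock: 15.35
position: [616.5, -11.1, 111.3]
ee_rot: [-0.561, 0.431, 0.362, 0.607]
contact_force: [-1.0, 1.7, -0.3]
gripper_width: 85.0
```

```bash
python3 b.py 22 3.5 -0.3 9.5
```

```text
tcp in bed [ 4.1 -0.1 10.4] Fbed [-1.2  1.6  0.2] j [ 0.27  0.34 -0.65  0.56 -0.27 -0.91]
approach in bed deg [ -3.3  -0.1 -57.2] mould ctr in bed [ 3.7 -0.1  3.4]
turn [-0.01 -0.3   0.23] shift [-0.1 -0.2 -1.1] t 15.35 F [-1.   1.7 -0.3] g 85.0
```

Good; close, then lift along the bed normal.

arm_command --increments '[[[0,0,0],[0,0,0],1],[[0,0,0],[0,0,0],1],[[0,0,0],[0,0,0],1],[[0,0,0],[0,0,0],1],[[0,0,0],[0,0,0],1]]'

```text
clock: 15.85
position: [615.5, -11.4, 111.7]
ee_rot: [-0.561, 0.431, 0.362, 0.607]
contact_force: [-6.8, 1.9, 5.3]
gripper_width: 53.9
```

arm_command --increments '[[[0,0,0],[0,0,0],1],[[0,0,0],[-4,0.5,10],1],[[0,0,0],[-16,2,40],1],[[0,0,0],[-35,4,80],1],[[0,0,0],[-55,5,125],1]]'

```text
clock: 16.35
position: [557.6, -6.8, 234.3]
ee_rot: [-0.56, 0.434, 0.364, 0.605]
contact_force: [2.5, -0.1, -4.6]
gripper_width: 54.0
```

Run:
```python
from h import *
s=readout.read_state(); im,d,P=look('wrist'); cv2.imwrite('pics/w10.png',im)
Rt=R.from_quat(s['ee_rot']); Q=Rt.inv().apply((P-s['position']).reshape(-1,3)).reshape(P.shape)
m=(Q[...,0]>-35)&(Q[...,0]<-5)&(abs(Q[...,1])<25)&(abs(Q[...,2])<80); q=Q[m]
print(len(q), np.percentile(q,[1,50,99],axis=0).round(1).tolist()); A=np.c_[q[:,1:],np.ones(len(q))]; print(np.linalg.lstsq(A,q[:,0],rcond=None)[0].round(3))
go((450,-383,180),frame(-3),-1); print(s['position'])
```

```text
19535 [[-16.3, -24.5, -65.1], [-13.5, -0.3, -19.0], [-10.5, 24.5, 47.5]]
[ 5.70e-02 -8.00e-03 -1.35e+01]
turn [ 1.77 22.01  3.69] shift [-109.6 -376.9  -64.8] t 16.4 F [-0.4  1.9  2. ] g 54.1
[557.62217593  -6.83948104 234.25481887]
```

arm_command --increments '[[[0.5,5,1],[-10,-48,10],1],[[0.8,10,1.5],[-30,-95,10],1],[[1.2,15,2],[-50,-140,0],1],[[1.6,20,3],[-70,-185,-10],1],[[1.7,25,3.7],[-85,-230,-20],1]]'

```text
clock: 16.9
position: [475.2, -230.8, 225.3]
ee_rot: [-0.473, 0.527, 0.5, 0.498]
contact_force: [1.7, 0.8, -5.4]
gripper_width: 54.0
```

```bash
python3 -c "
from h import *
go((455,-383,120),frame(-3,-3.3),-1)"
```

```text
turn [ 0.17  0.1  -0.08] shift [ -20.2 -152.2 -105.3] t 16.9 F [ 1.7  0.8 -5.4] g 54.0
```

arm_command --increments '[[[0,0,0],[-8,-45,-15],1],[[0,0,0],[-15,-90,-40],1],[[0,0,0],[-20,-130,-75],1],[[0,0,0],[-20,-152,-100],1],[[0,0,0],[-20,-152,-105],1]]'

```text
clock: 17.4
position: [451.3, -383.9, 113.8]
ee_rot: [-0.468, 0.529, 0.503, 0.499]
contact_force: [-0.3, 1.4, -6.9]
gripper_width: 54.4
```

Run:
```python
from h import *
s=readout.read_state();im,d,P=look('wrist'); cv2.imwrite('pics/w11.png',im)
Rt=R.from_quat(s['ee_rot']); Q=Rt.inv().apply((P-s['position']).reshape(-1,3)).reshape(P.shape)
m=(Q[...,0]>-35)&(Q[...,0]<-5)&(abs(Q[...,1])<25)&(abs(Q[...,2])<80); p=P[m]
A=np.c_[p[:,:2],np.ones(len(p))]; print('mould plane',np.linalg.lstsq(A,p[:,2],rcond=None)[0].round(3), np.median(p,0))
z=P[...,2]; k=(z>-5)&(z<12)&(abs(P[...,0]-480)<100)&(abs(P[...,1]+383)<80)&~m; print('floor',k.sum(),np.median(P[k],0))
go((455,-383,17),frame(-3,-3.3),-1); print(s['position'])
```

```text
mould plane [-7.00000e-03  1.10000e-02  1.34734e+02] [ 451.72029874 -402.62903984  127.11794878]
floor 14742 [ 515.36210357 -423.62960014    4.11215314]
turn [-0.14 -0.37  0.16] shift [  3.   -0.3 -97.9] t 17.45 F [-0.6  0.1 -5.4] g 54.1
[ 451.32175699 -383.85223194  113.78518609]
```

View pics/w11.png

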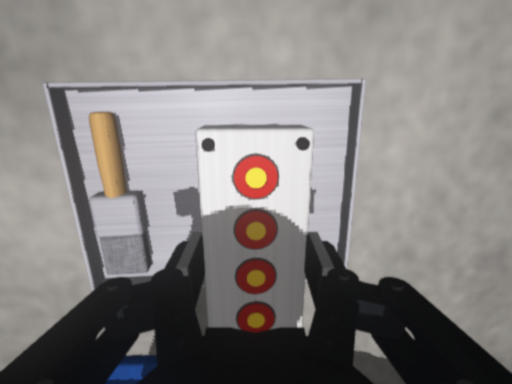

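arm_command --increments '[[[0,0,0],[4,0,-40],1],[[0,0,0],[8,0,-75],1],[[0,0,0],[8,0,-88],1],[[0,0,0],[8,0,-94],1],[[0,0,0],[8,0,-94],1]]'

```text
clock: 17.95
position: [460.7, -382.6, 21.5]
ee_rot: [-0.469, 0.528, 0.503, 0.498]
contact_force: [-0.5, 0.5, -5.9]
gripper_width: 54.1
```

arm_command --increments '[[[0,0,0],[0,0,-1],1],[[0,0,0],[0,0,-2],1],[[0,0,0],[0,0,-3],1],[[0,0,0],[0,0,-4],1],[[0,0,0],[0,0,-4.5],1]]'

```text
clock: 18.45
position: [460.7, -382.7, 17.2]
ee_rot: [-0.469, 0.528, 0.503, 0.498]
contact_force: [-0.4, -0.5, -4.7]
gripper_width: 54.1
```

arm_command --increments '[[[0,0,0],[0,0,-1],1],[[0,0,0],[0,0,-1.7],1],[[0,0,0],[0,0,-2.4],1],[[0,0,0],[0,0,-3],1],[[0,0,0],[0,0,-3],1]]'

```text
clock: 18.95
position: [460.6, -382.7, 15.0]
ee_rot: [-0.47, 0.528, 0.503, 0.498]
contact_force: [-2.9, 2.9, 2.0]
gripper_width: 53.9
```

Touchdown. Release and withdraw.

arm_command --increments '[[[0,0,0],[0,0,0],0.25],[[0,0,0],[0,0,0],0.1],[[0,0,0],[0,0,0],0],[[0,0,0],[0,0,0],0],[[0,0,0],[0,0,1],0]]'

```text
clock: 19.45
position: [460.7, -382.7, 16.0]
ee_rot: [-0.47, 0.528, 0.503, 0.498]
contact_force: [-0.2, 0.0, -0.0]
gripper_width: 85.3
```

arm_command --increments '[[[0,0,0],[0,0,25],0],[[0,0,0],[0,0,65],0],[[0,0,0],[0,0,110],0],[[0,0,0],[0,0,160],0],[[0,0,0],[0,0,190],0]]'

```text
clock: 19.95
position: [461.8, -383.6, 210.7]
ee_rot: [-0.472, 0.528, 0.5, 0.498]
contact_force: [0.2, -0.2, -0.8]
gripper_width: 85.2
```

arm_command --increments '[[[0,0,0],[-10,40,5],0],[[0,0,0],[-30,85,5],0],[[0,0,0],[-50,130,5],0],[[0,0,0],[-50,130,5],0],[[0,0,0],[-50,130,5],0]]'

```text
clock: 20.45
position: [411.8, -253.0, 216.5]
ee_rot: [-0.473, 0.527, 0.5, 0.498]
contact_force: [0.5, -0.6, -0.0]
gripper_width: 85.6
```

Run:
```python
from h import *
im,d,P=look('top'); cv2.imwrite('pics/t12.png',im); P0=np.load('topP.npy'); I0=np.load('topI.npy')
def rect(I,P,b,lo,hi,n):
    m=np.zeros(d.shape,bool); m[b[1]:b[3],b[0]:b[2]]=1; m&=(P[...,2]>lo)&(P[...,2]<hi); p=P[m]
    print(n,len(p),np.median(p,0).round(1),cv2.minAreaRect(p[:,:2].astype(np.float32)))
for I,Q in((I0,P0),(im,P)):
    rect(I,Q,(98,188,156,225),18,45,'empty'); rect(I,Q,(290,160,318,192),60,110,'pad'); rect(I,Q,(200,198,270,220),5,40,'screw'); rect(I,Q,(354,150,408,172),10,60,'brush');rect(I,Q,(200,130,226,160),145,175,'plunger')
m=np.zeros(d.shape,bool); m[150:232,352:410]=1; m&=(abs(P[...,0]-460)<45)&(abs(P[...,1]+383)<75)&(P[...,2]>15); p=P[m]; A=np.c_[p[:,:2],np.ones(len(p))]
print('mould',np.median(p,0),cv2.minAreaRect(p[:,:2].astype(np.float32)),np.linalg.lstsq(A,p[:,2],rcond=None)[0].round(3))
```

```text
empty 830 [449.  384.6  27.6] ((449.3932800292969, 385.4247131347656), (132.37457275390625, 55.85947799682617), 83.84639739990234)
pad 453 [ 531.2 -141.6   83. ] ((533.3504638671875, -141.72874450683594), (49.71519470214844, 80.36167907714844), 83.38139343261719)
screw 312 [435.4  30.1  20.7] ((435.23370361328125, 66.89493560791016), (182.72372436523438, 64.00215911865234), 88.6839370727539)
brush 597 [ 571.5 -366.7   21.2] ((575.4019775390625, -385.29620361328125), (166.25775146484375, 55.978515625), 88.50930786132812)
plunger 220 [605.9 115.9 155.6] ((606.5569458007812, 116.90718078613281), (44.091651916503906, 42.60551834106445), 86.93741607666016)
empty 827 [449.  384.6  27.6] ((449.3724670410156, 385.2348937988281), (131.3998260498047, 55.82160949707031), 83.83473205566406)
pad 58 [ 567.7 -149.4   68.6] ((565.65234375, -145.5730438232422), (44.44921112060547, 12.12155532836914), 87.21752166748047)
screw 313 [435.8  32.7  20.7] ((441.5212707519531, 67.04747009277344), (49.748680114746094, 182.967041015625), 0.9468552470207214)
brush 593 [ 571.5 -367.1   21. ] ((575.4406127929688, -385.990478515625), (167.15017700195312, 56.603515625), 87.59886169433594)
plunger 223 [605.7 116.5 156. ] ((606.44091796875, 116.93534851074219), (43.70886993408203, 42.93459701538086), 87.95709991455078)
mould [nan nan nan] ((0.0, 0.0), (0.0, 0.0), 0.0) [0. 0. 0.]
  return _methods._mean(a, axis=axis, dtype=dtype,
  ret = um.true_divide(
```

View pics/t12.png

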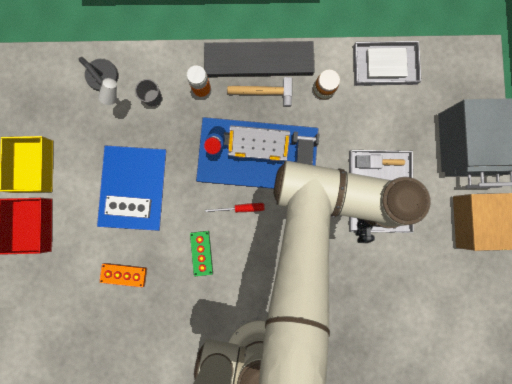

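arm_command --increments '[[[0,0,0],[0,45,20],0],[[0,0,0],[0,95,40],0],[[0,0,0],[0,145,40],0],[[0,0,0],[0,195,40],0],[[0,0,0],[0,245,40],0]]'

```text
clock: 21.0
position: [413.2, -10.9, 256.8]
ee_rot: [-0.473, 0.527, 0.499, 0.499]
contact_force: [0.6, 1.0, -0.4]
gripper_width: 85.4
```

arm_command --increments '[[[0,0,0],[0,50,0],0],[[0,0,0],[0,100,0],0],[[0,0,0],[0,150,0],0],[[0,0,0],[0,150,0],0],[[0,0,0],[0,150,0],0]]'

```text
clock: 21.5
position: [414.0, 140.0, 256.4]
ee_rot: [-0.473, 0.527, 0.5, 0.499]
contact_force: [0.2, 0.0, 0.3]
gripper_width: 85.7
```

Run:
```python
from h import *
im,d,P=look('top'); cv2.imwrite('pics/t13.png',im); P0=np.load('topP.npy')
H,S,V=cv2.split(cv2.cvtColor(im,cv2.COLOR_BGR2HSV))
for Q in(P0,P):
    m=np.zeros(d.shape,bool); m[160:192,290:318]=1; m&=(H>20)&(H<35)&(S>150); print('pad',m.sum(),np.nanmedian(Q[m],0).round(1))
m=np.zeros(d.shape,bool); m[150:232,352:410]=1; m&=(abs(P[...,0]-460)<50)&(abs(P[...,1]+383)<75)&(P[...,2]>15)&(P[...,2]<45); p=P[m]; A=np.c_[p[:,:2],np.ones(len(p))]
print('mould',np.median(p,0),cv2.minAreaRect(p[:,:2].astype(np.float32)),np.linalg.lstsq(A,p[:,2],rcond=None)[0].round(3))
s=readout.read_state(); print(s['position'],s['contact_force'],s['joint_vel'].round(2))
```

```text
pad 344 [ 522.4 -139.3   84.7]
pad 344 [ 522.3 -139.    84.6]
mould [ 460.25549634 -381.37961507   27.07669293] ((460.6197509765625, -382.5821533203125), (130.39341735839844, 56.05239486694336), 86.73143005371094) [ 6.0000e-03 -5.0000e-03  2.2395e+01]
[413.79837424 138.9656522  256.41173741] [-0.40566768 -0.17790289  0.64372972] [-0.02 -0.02 -0.01 -0.   -0.   -0.  ]
```

All good; handing in.

```bash
python3 -c "
from bench import arm; print(arm.job_done())"
```

```text
the job is handed in; nothing more can be done
None
```

I ran the whole sequence and handed the job in at about 21.6 s. One force reading during the plunger push may have broken the 120 N wrist limit.

**What was done**
- **Seating:** I lowered the badge mould onto the bed in the gripper and let go. It lay flat about 3.5 mm up-slope of its nominal place. I tilted the tool to about 22° for this because joint 5 hit its limit at the full 25°.
- **Treadle:** It was pushed to its stop at about 25 N and came back up.
- **Plunger:** It was pushed to its stop and came back up.
- **Tray:** I lowered the mould in until it touched the floor, then released it.

**Last checks**
- **Mould:** It lies level to within about 0.01 rad, with its top at z ≈ 27 mm. Its centre is at about (460, -382) mm, 18 mm from the tray's centre.
- **Station:** The treadle pad and plunger head are back at their rest positions.
- **Other objects:** The empty mould and brush did not move measurably. The screwdriver readings differ by 2.6 mm (median) and 6 mm (fitted outline), with the arm partly in that view; I did not recheck them.
- **Robot:** It stands clear of everything.

**Problem:** One call of the plunger push was too fast. At its end the contact force read about (-90, 20, 89) N, or roughly 128 N in total, against the 120 N limit. It had fallen to about 36 N by the end of the next call. Nothing reported a failure, but I cannot rule out that this counts as one.

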